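Slide a bare panel out over the tray's edge and load it into the drill cradle

ROBOT

A 6-joint arm with a two-finger parallel gripper is mounted at the origin on a cart in front of the work surface, level with it; the furniture and walls round the work are solid. World frame = base frame: x ahead of the robot, y to its left, z up, the work surface at z = 0. Lengths are in m, angles in rad, forces in N, time in s.
With the tool pointing down it reaches from about 0.325 to 0.925 m from the base axis. Payload 3.1 kg.
Tool frame: the origin (TCP) lies midway between the tips of the shut fingers; the grasp point (between the pads) lies 19 mm behind it; z points along the fingers, y is the line along which they close (so a half turn about z gives the same grasp; the last joint's range is limited). The gripper opens to 85 mm and grips with 20 to 120 N. Pads are 22 mm wide; open, the fingers measure 114 mm over their backs; the gripper's body (76 mm by 85 mm) begins 54 mm behind the grasp point. The pads swing forward as they close: fully open they stand 13 mm farther back than shut.
Start: joints at [-1.308, 0.217, 1.613, -0, 1.311, -0.112], TCP at [0.229, -0.582, 0.231] pointing down, gripper open.
Joint ranges: [-2.75, 2.75], [-0.78, 2.1], [0.31, 2.55], [-1.13, 4.27], [0.13, 2.63], [-2.58, 2.58]. Speed limits (rad/s): [2.79, 2.79, 3.14, 3.14, 3.14, 3.14].

INTERFACE

Orientations are given as a unit quaternion [w, x, y, z].
In Python, from plant import state, grab_frame, calibration, sign_off gives the robot as it stands. The module is installed in compiled form; this text tells all that it offers.
- The arm moves only by the tool play_rows, never from a script. Its arguments are lists of equal length, an entry for each row: "gripper": the gripper command: -1 is fully open, 1 is shut, values between are in proportion; "xyz": the shift along the tool's x, y, z in units of 50 mm (1.0 is 50 mm), a list of three; "turn": the turn, a rotation vector about the tool's x, y, z in degrees, a list of three. A call has 1 to 12 rows; each row shifts and turns the commanded pose from where the row before left it, along the tool's axes as they then stand; what a row does not reach is not made up. A row lasts 1/8 s, in which the tool goes at most 62.5 mm and 10.7 degrees, less where a joint would pass 70% of its speed; a pose out of reach is approached as far as the arm can. A call is refused whole if a number of a shift passes 1 or a number of a turn 10.7, either way. A call with a gripper value outside its range is refused whole. The fingers move at their own pace and stop on an object; "newtons" is the grip in N (left out, the last holds). Time passes only in rows, so rows that do not move let the fingers close. It gives the time, the measured TCP pose, the force, the opening and the grip force at its end, in the units of the state.
- state(): the state, without advancing time (a new reading comes with each control period).
- grab_frame(name): name is "scene" or "top"; returns the picture (420x560x3 uint8, red, green, blue); there is no depth.
- calibration(name): a dict with "fx", "fy", "cx", "cy" (pixels), "R" (3x3) and "t" (3): a world point X has camera coordinates R X + t. Camera axes: x right, y down, z forward; pixel columns grow to the right and rows downward; lengths in m; the calibration is good to about 2 mm. A picture is of the moment at which its call begins. calibration takes no time and is no camera call.
- sign_off(): hands the job in; it is judged then, once.
The state is a dict: "clock": time; "qpos": joint angles; "qvel": joint speeds; "tau": joint torques, N m; "position": TCP position; "orientation": TCP orientation; "ft_force": force on the tool from outside, world axes, zero at the start; "ft_torque": the same for the moment, N m; "opening": opening from 0.0 (shut) to 1.0 (fully open); "finger_force": force on a finger pad.
Only numpy, scipy, OpenCV 4.12 (cv2) and the standard library are available. Lean on these libraries where they do the work, as an engineer would, in place of code of your own. Each camera call takes 0.05 s, during which the arm holds its last target. There are 200 camera calls.

TASK

The bare steel panel lies flat, boxed in by the rails of the blue feed tray: slide it out until its front end hangs about 40 mm over the tray's open front edge, still lying flat, then pinch it there by its two long edges and lift it clear. Lay it gently in the drill cradle, flat on the grey pedestal between the two orange stops, lengthwise and centred, and let go. The tray's floor is sprung and gives way under a press: never load it with more than 25 N; and leave the other things on the bench where they are.

Things in the scene. Friction and masses are not known exactly. Their poses are not given: they have to be found in the camera images.
- panel_centre (a point): centre of the bare steel panel, a smooth plate 130 (x) x 56 (y) x 6 (z) mm, about 0.34 kg. It starts on the tray floor, a few mm off the back stop, 2.5 mm play to each rail, front end about 18 mm behind the open edge. A press of about 12 to 16 N with a fingertip on its top drags it along (friction on the floor about 0.31, varies); a lighter press slips
- tray_lip (a point): middle of the top of the open front edge of the blue feed tray's floor at rest; the tray is fixed to the bench. x points from this edge back into the tray, y across, z up; the panel slides out toward -x. The aluminium floor is level, 56 mm above the bench; it is on springs, sinks level under a press by several mm and rises again. In front of the edge there is only the bench
- tray_stop (a point): middle of the foot of the back stop's inner face, at the height of the resting floor of the feed tray, 154 mm behind the open edge; axes as tray_lip. Two fixed side rails run along the tray's full length: 61 mm apart inside, 79 mm outside; rails and back stop stand 10 mm above the resting floor
- cradle_seat (a point): centre of the top of the drill cradle's grey pedestal, fixed, 60 mm above the bench; the panel's underside belongs here, its centre 3 mm above. x along the pedestal, y across, z up. Two orange end stops on it, 12 mm high, stand 138 mm apart inside: 4 mm left at each end of the panel, which may point either way
- cradle_foot (a point): centre of the underside of the drill cradle, axes as cradle_seat. Its dark steel foot is 170 x 70 mm and 10 mm thick; the pedestal above it is 152 x 34 mm and its top stands 60 mm above the bench, so that the seated panel hangs over by 11 mm along both long sides with free room beneath for fingertips
- heat_sink: grey finned heat sink, 50 x 60 x 32 mm, loose bystander; origin at the centre of its underside
- side_cutters: side cutters with red handles, 59 x 164 x 15 mm, loose bystander; origin at the centre of the underside
- tape_roll: roll of clear tape, 90 mm across and 25 mm high, loose bystander; origin at the centre of its underside
- yellow_meter: yellow hand meter with a black face, 145 x 74 x 48 mm, loose bystander; origin at the centre of its underside

How it is judged:
By the outcome, as a careful person would: the job done as asked, in the order asked, and still so for the second after the job is handed in, with the robot touching nothing.
It also fails if it takes over 61 s, if anything falls off the work surface, if the arm or the gripper's body presses on something with over 40 N, if the wrist force passes 120 N, or if a joint passes its speed limit or range.

## Working session

There is one attempt and no reset: what is moved stays moved. The work goes in short steps, Python scripts to look and compute and a tool call to move; the robot and the scene stay as the last step left them, time stands still between calls to the robot, and variables do not carry over. Pictures are saved under pics/ and viewed, at most 10 in all, crops included, and the job is handed in when it is done.

Besides the shell and the picture viewer there is one more tool, called after ">>>" by a JSON object that holds its "name" and its "arguments", one argument or row to a line. play_rows: Moves the arm, as the interface text tells. Its arguments: {"type":"object","properties":{"gripper":{"type":"array","items":{"type":"number"}},"xyz":{"type":"array","items":{"type":"array","items":{"type":"number"}}},"turn":{"type":"array","items":{"type":"array","items":{"type":"number"}}},"newtons":{"type":"number"}},"required":["gripper","xyz","turn"]}

```bash
mkdir -p pics; python3 - <<'E'
from plant import *
import cv2,numpy as np
for n in("scene","top"):
    f=grab_frame(n); cv2.imwrite(f"pics/{n}0.png",f[:,:,::-1]); c=calibration(n); print(n,c["fx"],c["cx"],c["cy"],np.round(c["R"],4).tolist(),np.round(c["t"],4).tolist())
s=state();print(s["clock"],s["position"],s["orientation"],s["opening"],s["ft_force"])
E
```

```text
scene 441.151344619852 279.62188901985854 220.09630606157594 [[-0.5655, -0.8247, 0.0121], [-0.3866, 0.2521, -0.8871], [0.7285, -0.5064, -0.4614]] [0.2668, 0.2986, 0.9509]
top 391.0898972339692 279.6277885485512 210.18413983965314 [[0.0018, -1.0, 0.0029], [-0.9919, -0.0022, -0.127], [0.127, -0.0026, -0.9919]] [-0.0726, 0.5651, 1.1827]
0.1 [ 0.22861096 -0.58088325  0.23005495] [-1.12828112e-03  9.82495774e-01  1.86281445e-01 -6.93265965e-05] 0.9973628004031642 [ 0.18078335 -0.6768533  -0.1957181 ]
```

View pics/scene0.png

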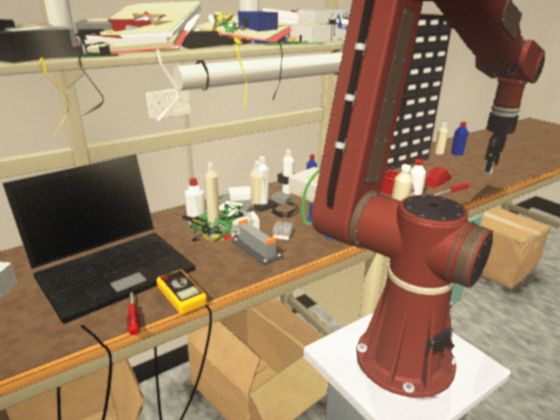

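View pics/top0.png

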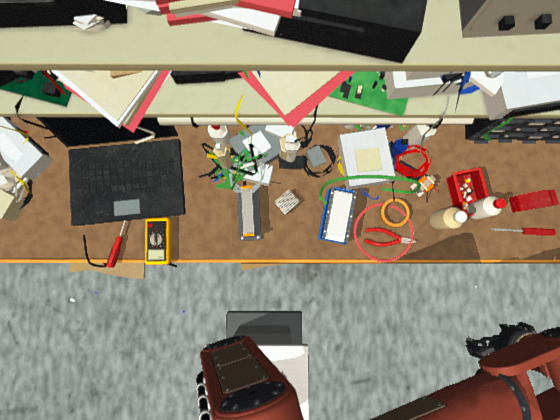

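The top view shows the cradle near (249,212), the heat sink at (287,202), the blue tray with panel near (338,215), the tape at (396,212) and the cutters at (385,238). I'll enlarge that area.

```bash
python3 - <<'E'
import cv2,numpy as np
f=cv2.imread("pics/top0.png")
a=cv2.resize(f[178:252,310:366],None,fx=7,fy=7,interpolation=cv2.INTER_CUBIC)
b=cv2.resize(f[178:252,228:276],None,fx=7,fy=7,interpolation=cv2.INTER_CUBIC)
cv2.imwrite("pics/crop1.png",np.hstack([a,b]))
E
```

```text
(no output)
```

View pics/crop1.png

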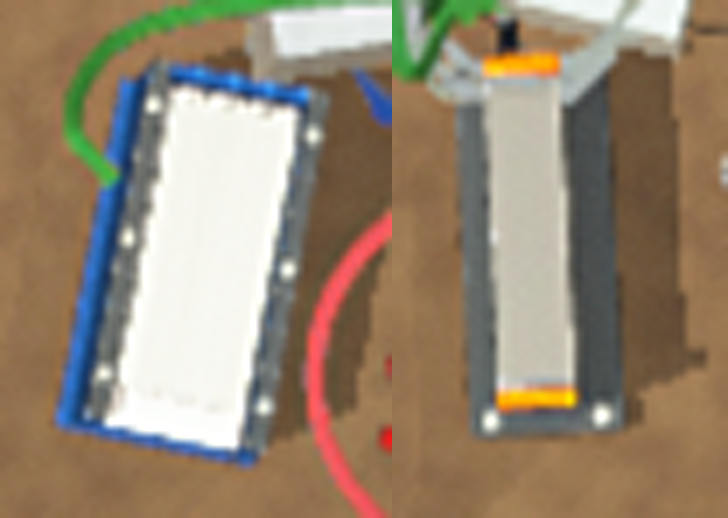

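```bash
cat >h.py <<'E'
from plant import *
import numpy as np
def px2w(n,u,v,z):
    c=calibration(n);R=np.array(c["R"]);t=np.array(c["t"])
    d=R.T@np.array([(u-c["cx"])/c["fx"],(v-c["cy"])/c["fy"],1]);C=-R.T@t
    return C+d*(z-C[2])/d[2]
E
python3 - <<'E'
from h import *
c=calibration("top");print(-np.array(c["R"]).T@c["t"])
def P(u,v,z):
    o=310 if u<392 else 228-56
    return px2w("top",o+u/7-.5+.07,178+v/7-.5+.07,z)
for nm,u,v,z in [("BLrail",155,63,.066),("FLrail",85,416,.066),("FRrail",264,455,.066),("BRrail",326,95,.066),("lipL",103,422,.056),("lipR",243,448,.056),
 ("panelFL",118,392,.062),("panelFR",250,410,.062),("pBL",172,92,.062),("pBR",298,112,.062),
 ("stopTopL",485,77,.072),("stopTopR",560,73,.072),("botstopinL",497,389,.072),("botstopinR",577,388,.072),("botstop out L",499,408,.072),("bo R",577,405,.072),("to L",484,56,.072),("to R",558,53,.072),("pedL",489,150,.06),("pedL2",496,370,.06),("pedR",565,150,.06),("pedR2",574,370,.06),("footBL",475,435,.01),("footBR",622,430,.01)]:
    print(nm,np.round(P(u,v,z)[:2]*1000,1))
E
```

```text
[ 0.41044354 -0.06830076  1.24511804]
BLrail [ 634.7 -230.9]
FLrail [ 480.2 -198.4]
FRrail [ 463.6 -275.2]
BRrail [ 620.7 -305.5]
lipL [ 478.2 -207.3]
lipR [ 467.1 -267.9]
panelFL [ 490.9 -213.2]
panelFR [ 483.2 -270.2]
pBL [ 622.6 -238.7]
pBR [ 613.8 -293.8]
stopTopL [626.7  46.8]
stopTopR [628.6  14.2]
botstopinL [491.   39.7]
botstopinR [491.5   5.4]
botstop out L [482.8  38.7]
bo R [484.2   5.3]
to L [636.   47.4]
to R [637.4  15.2]
pedL [596.5  45.7]
pedL2 [500.   41.3]
pedR [596.6  12.5]
pedR2 [500.1   7.5]
footBL [474.5  55. ]
footBR [476.9 -11.2]
```

```bash
cat >>h.py <<'E'
from scipy.spatial.transform import Rotation as Ro
def go(x,y,z,hd):
    """mm, deg: shift in tool axes (units of 50 mm) after the turn, and the turn about tool z etc."""
    s=state();q=s["orientation"];R0=Ro.from_quat([*q[1:],q[0]])
    Rt=Ro.from_euler('z',hd,degrees=True)*Ro.from_euler('x',180,degrees=True)
    d=np.array([x,y,z])-s["position"]*1000
    print("pos",np.round(s["position"]*1000,1),"F",np.round(s["ft_force"],1),"open",round(s["opening"],3),"ff",s["finger_force"],"t",round(s["clock"],2))
    print("d",np.round(d,1),"shift units",np.round(Rt.inv().apply(d)/50,3),"turn",np.round((R0.inv()*Rt).as_rotvec(degrees=True),2))
E
python3 -c "
from h import *
go(380,-320,200,-11)
go(570.7,-256.4,90,-11)"
```

```text
pos [ 228.6 -580.9  230.1] F [ 0.2 -0.7 -0.2] open 0.997 ff 0.0 t 0.1
d [151.4 260.9 -30.1] shift units [ 1.977 -5.7    0.601] turn [-1.300e-01  2.000e-02  3.247e+01]
pos [ 228.6 -580.9  230.1] F [ 0.2 -0.7 -0.2] open 0.997 ff 0.0 t 0.1
d [ 342.1  324.5 -140.1] shift units [ 5.478 -7.676  2.801] turn [-1.300e-01  2.000e-02  3.247e+01]
```

>>> {"name": "play_rows", "arguments": {
  "gripper": [1, 1, 1, 1],
  "xyz": [
    [0, 0, 0],
    [0, 0, 0],
    [0, 0, 0],
    [0, 0, 0]
  ],
  "turn": [
    [0, 0, 8.1],
    [0, 0, 8.1],
    [0, 0, 8.1],
    [0, 0, 8.2]
  ]
}}

```text
clock: 0.6
position: [0.2287, -0.5811, 0.2305]
orientation: [-0.001, 0.995, -0.098, -0.0]
ft_force: [-1.2, 0.5, -0.2]
opening: 0.141
finger_force: 0.0
```

```bash
python3 -c "
from h import *
go(380,-320,200,-11)
go(570.7,-256.4,90,-11)"
```

```text
pos [ 228.7 -581.1  230.5] F [-1.2  0.5 -0.2] open 0.141 ff 0.0 t 0.6
d [151.3 261.1 -30.5] shift units [ 1.974 -5.704  0.609] turn [-0.08  0.04 -0.29]
pos [ 228.7 -581.1  230.5] F [-1.2  0.5 -0.2] open 0.141 ff 0.0 t 0.6
d [ 342.   324.7 -140.5] shift units [ 5.475 -7.68   2.809] turn [-0.08  0.04 -0.29]
```

>>> {"name": "play_rows", "arguments": {
  "gripper": [1, 1, 1, 1, 1, 1, 1, 1, 1, 1, 1, 1],
  "xyz": [
    [0.2, -0.8, 0],
    [0.3, -0.9, 0],
    [0.3, -0.9, 0],
    [0.3, -0.9, 0],
    [0.5, -0.8, 0],
    [0.6, -0.7, 0],
    [0.6, -0.7, 0],
    [0.6, -0.6, 0],
    [0.7, -0.6, 0],
    [0.7, -0.4, 0],
    [0.5, -0.3, 0.2],
    [0.2, -0.1, 0.2]
  ],
  "turn": [
    [0, 0, -0.3],
    [0, 0, 0],
    [0, 0, 0],
    [0, 0, 0],
    [0, 0, 0],
    [0, 0, 0],
    [0, 0, 0],
    [0, 0, 0],
    [0, 0, 0],
    [0, 0, 0],
    [0, 0, 0],
    [0, 0, 0]
  ]
}}

```text
clock: 2.1
position: [0.5718, -0.2537, 0.2103]
orientation: [-0.0, 0.996, -0.093, -0.0]
ft_force: [-0.4, 0.5, -0.1]
opening: -0.001
finger_force: 0.0
```

```bash
python3 - <<'E'
from h import *
import cv2
f=grab_frame("top");cv2.imwrite("pics/top1.png",cv2.resize(f[160:260,270:390,::-1],None,fx=5,fy=5,interpolation=cv2.INTER_CUBIC))
go(570.7,-256.4,90,-11)
E
```

```text
pos [ 571.2 -253.2  208.4] F [ 1.   0.1 -1.2] open 0.001 ff 0.0 t 2.15
d [  -0.5   -3.2 -118.4] shift units [2.000e-03 6.500e-02 2.367e+00] turn [-0.09  0.17  0.36]
```

View pics/top1.png

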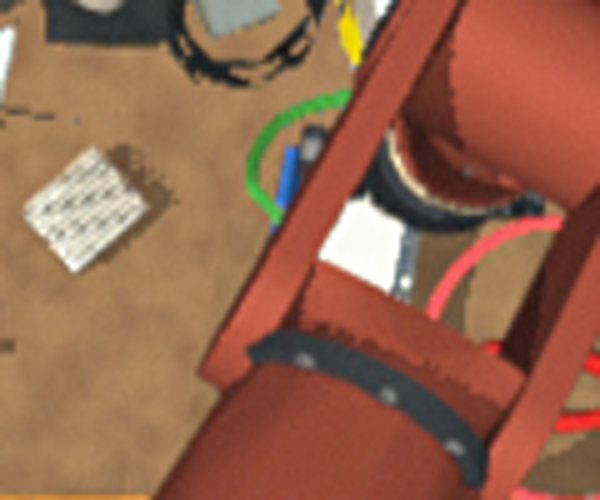

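The arm hides most of the tray from above; the panel and right rail show at (360,250). I'll go down by force.

>>> {"name": "play_rows", "arguments": {
  "gripper": [1, 1, 1, 1, 1, 1, 1],
  "xyz": [
    [0, 0.07, 0.8],
    [0, 0, 0.8],
    [0, 0, 0.6],
    [0, 0, 0.3],
    [0, 0, 0.1],
    [0, 0, 0.06],
    [0, 0, 0]
  ],
  "turn": [
    [0, 0, 0.3],
    [0, 0, 0],
    [0, 0, 0],
    [0, 0, 0],
    [0, 0, 0],
    [0, 0, 0],
    [0, 0, 0]
  ]
}}

```text
clock: 3.02
position: [0.571, -0.2586, 0.0796]
orientation: [0.0, 0.995, -0.096, 0.001]
ft_force: [0.3, 0.3, -0.6]
opening: -0.0
finger_force: 0.0
```

```bash
python3 - <<'E'
from h import *
go(570.7,-256.4,62,-11)
E
```

```text
pos [ 571.  -258.6   79.6] F [ 0.3  0.3 -0.6] open -0.0 ff 0.0 t 3.02
d [ -0.3   2.2 -17.6] shift units [-0.014 -0.042  0.351] turn [ 0.04 -0.11 -0.02]
```

>>> {"name": "play_rows", "arguments": {
  "gripper": [1, 1, 1, 1, 1, 1],
  "xyz": [
    [0, -0.04, 0.16],
    [0, 0, 0.08],
    [0, 0, 0.04],
    [0, 0, 0.02],
    [0, 0, 0.02],
    [0, 0, 0]
  ],
  "turn": [
    [0, 0, 0],
    [0, 0, 0],
    [0, 0, 0],
    [0, 0, 0],
    [0, 0, 0],
    [0, 0, 0]
  ]
}}

```text
clock: 3.78
position: [0.5706, -0.2561, 0.0623]
orientation: [0.0, 0.995, -0.096, 0.0]
ft_force: [-0.6, -0.2, 0.3]
opening: 0.0
finger_force: 0.0
```

>>> {"name": "play_rows", "arguments": {
  "gripper": [1, 1, 1],
  "xyz": [
    [0, 0, 0.03],
    [0, 0, 0.03],
    [0, 0, 0]
  ],
  "turn": [
    [0, 0, 0],
    [0, 0, 0],
    [0, 0, 0]
  ]
}}

```text
clock: 4.15
position: [0.5708, -0.2562, 0.06]
orientation: [0.0, 0.995, -0.096, 0.0]
ft_force: [-1.2, 1.1, 4.8]
opening: 0.001
finger_force: 2.5
```

>>> {"name": "play_rows", "arguments": {
  "gripper": [1, 1, 1],
  "xyz": [
    [0, 0, 0.03],
    [0, 0, 0.02],
    [0, 0, 0]
  ],
  "turn": [
    [0, 0, 0],
    [0, 0, 0],
    [0, 0, 0]
  ]
}}

```text
clock: 4.53
position: [0.5709, -0.2563, 0.0581]
orientation: [0.0, 0.995, -0.096, 0.0]
ft_force: [-3.0, 2.2, 8.6]
opening: 0.001
finger_force: 4.1
```

>>> {"name": "play_rows", "arguments": {
  "gripper": [1, 1, 1],
  "xyz": [
    [0, 0, 0.04],
    [0, 0, 0.03],
    [0, 0, 0]
  ],
  "turn": [
    [0, 0, 0],
    [0, 0, 0],
    [0, 0, 0]
  ]
}}

```text
clock: 4.9
position: [0.5709, -0.2563, 0.0556]
orientation: [0.0, 0.995, -0.096, -0.0]
ft_force: [-4.6, 2.6, 13.0]
opening: 0.002
finger_force: 6.4
```

>>> {"name": "play_rows", "arguments": {
  "gripper": [1, 1, 1, 1, 1],
  "xyz": [
    [-0.04, 0, 0.01],
    [-0.08, 0, 0.01],
    [-0.1, 0, 0],
    [-0.08, 0, 0],
    [0, 0, 0]
  ],
  "turn": [
    [0, 0, 0],
    [0, 0, 0],
    [0, 0, 0],
    [0, 0, 0],
    [0, 0, 0]
  ]
}}

```text
clock: 5.52
position: [0.5613, -0.2559, 0.057]
orientation: [0.002, 0.995, -0.096, 0.006]
ft_force: [2.4, -0.1, 10.7]
opening: 0.004
finger_force: 5.2
```

```bash
python3 - <<'E'
from h import *
import cv2
f=grab_frame("top");cv2.imwrite("pics/top2.png",cv2.resize(f[190:260,300:370,::-1],None,fx=8,fy=8,interpolation=cv2.INTER_CUBIC))
go(513.7,-245.3,55,-11)
E
```

```text
pos [ 561.4 -255.8   56.9] F [ 3.3 -0.3 10.5] open 0.001 ff 5.220308038406074 t 5.58
d [-47.7  10.5  -1.9] shift units [-0.976 -0.025  0.039] turn [ 0.2  -0.75 -0.04]
```

View pics/top2.png

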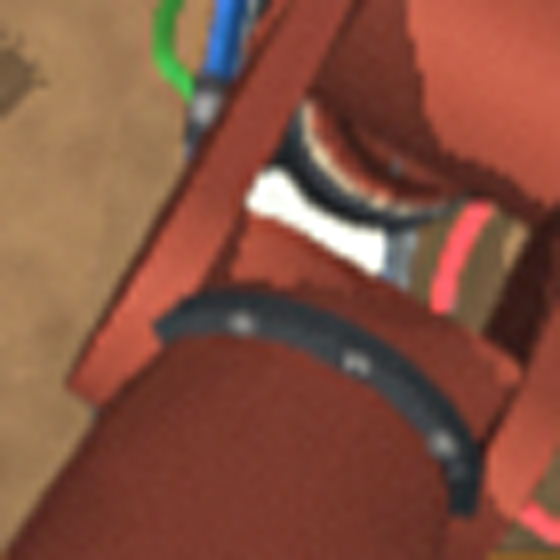

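>>> {"name": "play_rows", "arguments": {
  "gripper": [1, 1, 1, 1, 1],
  "xyz": [
    [0, -0.03, 0.04],
    [-0.04, 0, 0.01],
    [-0.08, 0, 0],
    [-0.08, 0, 0],
    [0, 0, 0]
  ],
  "turn": [
    [0, 0, 0],
    [0, 0, 0],
    [0, 0, 0],
    [0, 0, 0],
    [0, 0, 0]
  ]
}}

```text
clock: 6.2
position: [0.5531, -0.2536, 0.0556]
orientation: [0.003, 0.995, -0.096, 0.008]
ft_force: [3.9, -1.7, 12.9]
opening: 0.002
finger_force: 6.4
```

```bash
python3 -c "
from h import *
go(513.7,-245.3,55,-11)"
```

```text
pos [ 553.1 -253.6   55.6] F [ 3.9 -1.7 12.9] open 0.002 ff 6.359175816178322 t 6.2
d [-39.4   8.3  -0.6] shift units [-0.806 -0.013  0.013] turn [ 0.3  -0.94 -0.05]
```

>>> {"name": "play_rows", "arguments": {
  "gripper": [1, 1, 1, 1, 1],
  "xyz": [
    [-0.04, 0, 0.02],
    [-0.08, 0, 0.01],
    [-0.08, 0, 0],
    [-0.08, 0, 0],
    [0, 0, 0]
  ],
  "turn": [
    [0, 0, 0],
    [0, 0, 0],
    [0, 0, 0],
    [0, 0, 0],
    [0, 0, 0]
  ]
}}

```text
clock: 6.82
position: [0.5402, -0.2513, 0.0547]
orientation: [0.004, 0.995, -0.096, 0.009]
ft_force: [4.8, -1.4, 14.2]
opening: -0.003
finger_force: 7.1
```

```bash
python3 -c "
from h import *
go(513.7,-245.3,55,-11)"
```

```text
pos [ 540.2 -251.3   54.7] F [ 4.8 -1.4 14.2] open -0.003 ff 7.136822948232293 t 6.83
d [-26.5   6.    0.3] shift units [-0.543 -0.017 -0.006] turn [ 0.33 -1.04 -0.05]
```

>>> {"name": "play_rows", "arguments": {
  "gripper": [1, 1, 1, 1, 1],
  "xyz": [
    [-0.06, 0, 0],
    [-0.1, 0, 0],
    [-0.1, 0, 0],
    [-0.1, 0, 0],
    [0, 0, 0]
  ],
  "turn": [
    [0, 0, 0],
    [0, 0, 0],
    [0, 0, 0],
    [0, 0, 0],
    [0, 0, 0]
  ]
}}

```text
clock: 7.45
position: [0.5224, -0.2479, 0.0546]
orientation: [0.004, 0.995, -0.096, 0.009]
ft_force: [3.8, -1.0, 13.8]
opening: 0.001
finger_force: 7.3
```

```bash
python3 -c "
from h import *
go(513.7,-245.3,55,-11)"
```

```text
pos [ 522.4 -247.9   54.6] F [ 3.8 -1.  13.8] open 0.001 ff 7.251798212528229 t 7.45
d [-8.7  2.6  0.4] shift units [-0.181 -0.018 -0.009] turn [ 0.34 -1.02 -0.05]
```

>>> {"name": "play_rows", "arguments": {
  "gripper": [1, 1, 1, 1, 1, 1, 1, 1, 1, 1],
  "xyz": [
    [0, 0, -0.1],
    [0, 0, -0.2],
    [0, 0, -0.7],
    [0, -0.2, -0.8],
    [0, -0.5, -0.8],
    [0, -0.9, -0.2],
    [0, -1, 0],
    [0, -1, 0],
    [0, -0.8, 0],
    [0, 0, 0]
  ],
  "turn": [
    [0, 0, 0],
    [0, 0, 0],
    [0, 0, 0],
    [0, 0, 0],
    [0, 0, 0],
    [0, 0, 0],
    [0, 0, 0],
    [0, 0, 0],
    [0, 0, 0],
    [0, 0, 0]
  ]
}}

```text
clock: 8.7
position: [0.5562, -0.0251, 0.1871]
orientation: [-0.0, 0.996, -0.094, -0.001]
ft_force: [-0.3, 0.8, 0.5]
opening: 0.003
finger_force: 0.0
```

```bash
python3 - <<'E'
from h import *
import cv2
f=grab_frame("top");cv2.imwrite("pics/top3.png",cv2.resize(f[178:252,310:366,::-1],None,fx=8,fy=8,interpolation=cv2.INTER_CUBIC))
go(513.7,-245.3,55,-11)
E
```

```text
pos [556.1 -26.6 187.2] F [ 0.1  0.2 -0.3] open 0.0 ff 0.0 t 8.75
d [ -42.4 -218.7 -132.2] shift units [2.000e-03 4.455e+00 2.644e+00] turn [0.03 0.13 0.13]
```

View pics/top3.png

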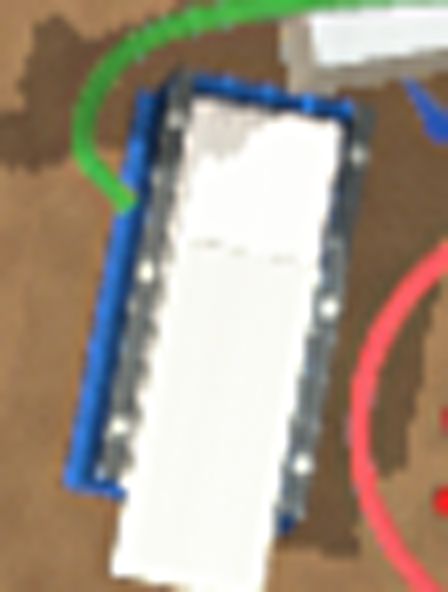

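The panel now hangs out. Its rear edge runs (190,243)–(322,263), and its front-left corner is at (110,576).

```bash
python3 - <<'E'
from h import *
P=lambda u,v:px2w("top",310+u/8-.44,178+v/8-.44,.062)[:2]*1000
L=np.array([472.5,-237.3]);a=np.radians(-11);M=np.array([[np.cos(a),np.sin(a)],[-np.sin(a),np.cos(a)]])
for p in[(190,243),(322,263),(110,576),(266,592)]: print(np.round(P(*p),1),np.round(M@(P(*p)-L),1))
E
```

```text
[ 569.2 -235.3] [94.6 20.4]
[ 561.6 -285.6] [ 96.7 -30.4]
[ 442.7 -203.2] [-35.8  27.8]
[ 436.8 -261.9] [-30.4 -30.9]
```

```bash
python3 -c "
from h import *
go(524,-247.5,66,-11)"
```

```text
pos [556.1 -26.6 187.2] F [ 0.1  0.2 -0.3] open 0.0 ff 0.0 t 8.75
d [ -32.1 -220.9 -121.2] shift units [0.212 4.458 2.424] turn [0.03 0.13 0.13]
```

>>> {"name": "play_rows", "arguments": {
  "gripper": [1, 1, 1, 1, 1, 1, 1, 1, 1, 1, 1],
  "xyz": [
    [0.1, 0.8, 0],
    [0.11, 1, 0],
    [0, 1, 0],
    [0, 0.9, 0.2],
    [0, 0.5, 0.5],
    [0, 0.22, 0.8],
    [0, 0.04, 0.5],
    [0, 0, 0.3],
    [0, 0, 0.08],
    [0, 0, 0.04],
    [0, 0, 0]
  ],
  "turn": [
    [0, 0, 0.1],
    [0, 0, 0],
    [0, 0, 0],
    [0, 0, 0],
    [0, 0, 0],
    [0, 0, 0],
    [0, 0, 0],
    [0, 0, 0],
    [0, 0, 0],
    [0, 0, 0],
    [0, 0, 0]
  ]
}}

```text
clock: 10.12
position: [0.5252, -0.2489, 0.0684]
orientation: [0.0, 0.995, -0.097, 0.001]
ft_force: [-0.6, -0.6, 0.1]
opening: 0.001
finger_force: 0.0
```

```bash
python3 -c "
from h import *
go(524,-247.5,66,-11)"
```

```text
pos [ 525.2 -248.9   68.4] F [-0.6 -0.6  0.1] open 0.001 ff 0.0 t 10.12
d [-1.2  1.4 -2.4] shift units [-0.029 -0.023  0.049] turn [ 0.04 -0.11 -0.1 ]
```

>>> {"name": "play_rows", "arguments": {
  "gripper": [1, 1, 1, 1, 1, 1],
  "xyz": [
    [0, -0.02, 0.1],
    [0, 0, 0.05],
    [0, 0, 0.05],
    [0, 0, 0.05],
    [0, 0, 0.04],
    [0, 0, 0]
  ],
  "turn": [
    [0, 0, 0],
    [0, 0, 0],
    [0, 0, 0],
    [0, 0, 0],
    [0, 0, 0],
    [0, 0, 0]
  ]
}}

```text
clock: 10.88
position: [0.5252, -0.2477, 0.0552]
orientation: [-0.0, 0.995, -0.097, 0.0]
ft_force: [-5.0, 2.4, 13.6]
opening: -0.001
finger_force: 6.7
```

>>> {"name": "play_rows", "arguments": {
  "gripper": [1, 1, 1, 1, 1],
  "xyz": [
    [-0.05, 0, 0.02],
    [-0.08, 0, 0.02],
    [-0.05, 0, 0.02],
    [-0.03, 0, 0.01],
    [0, 0, 0]
  ],
  "turn": [
    [0, 0, 0],
    [0, 0, 0],
    [0, 0, 0],
    [0, 0, 0],
    [0, 0, 0]
  ]
}}

```text
clock: 11.5
position: [0.522, -0.2485, 0.0553]
orientation: [0.002, 0.995, -0.097, 0.009]
ft_force: [7.4, 2.1, 12.9]
opening: -0.003
finger_force: 6.5
```

>>> {"name": "play_rows", "arguments": {
  "gripper": [1, 1, 1],
  "xyz": [
    [-0.05, 0, 0.01],
    [-0.03, 0, 0.01],
    [0, 0, 0]
  ],
  "turn": [
    [0, 0, 0],
    [0, 0, 0],
    [0, 0, 0]
  ]
}}

```text
clock: 11.88
position: [0.5187, -0.248, 0.0547]
orientation: [0.003, 0.995, -0.097, 0.009]
ft_force: [7.0, 0.7, 14.2]
opening: -0.004
finger_force: 7.0
```

>>> {"name": "play_rows", "arguments": {
  "gripper": [1, 1, 1, -1, -1, -1, -1, -1, -1, -1],
  "xyz": [
    [0, 0, -0.1],
    [0, 0, -0.2],
    [0, 0, -0.7],
    [0, -0.2, -0.8],
    [0, -0.5, -0.8],
    [0, -0.9, -0.2],
    [0, -1, 0],
    [0, -1, 0],
    [0, -0.8, 0],
    [0, 0, 0]
  ],
  "turn": [
    [0, 0, 0],
    [0, 0, 0],
    [0, 0, 0],
    [0, 0, 0],
    [0, 0, 0],
    [0, 0, 0],
    [0, 0, 0],
    [0, 0, 0],
    [0, 0, 0],
    [0, 0, 0]
  ]
}}

```text
clock: 13.12
position: [0.5518, -0.0264, 0.1873]
orientation: [-0.0, 0.995, -0.095, -0.001]
ft_force: [0.0, 0.4, 0.4]
opening: 1.004
finger_force: 0.0
```

```bash
python3 - <<'E'
from h import *
import cv2
f=grab_frame("top");cv2.imwrite("pics/top4.png",cv2.resize(f[182:258,306:366,::-1],None,fx=7.8,fy=7.8,interpolation=cv2.INTER_CUBIC))
go(457,-234,100,-11)
E
```

```text
pos [551.8 -27.9 187.4] F [-0.6 -0.6 -0.3] open 0.999 ff 0.0 t 13.18
d [ -94.8 -206.1  -87.4] shift units [-1.076  4.407  1.748] turn [0.04 0.13 0.03]
```

View pics/top4.png

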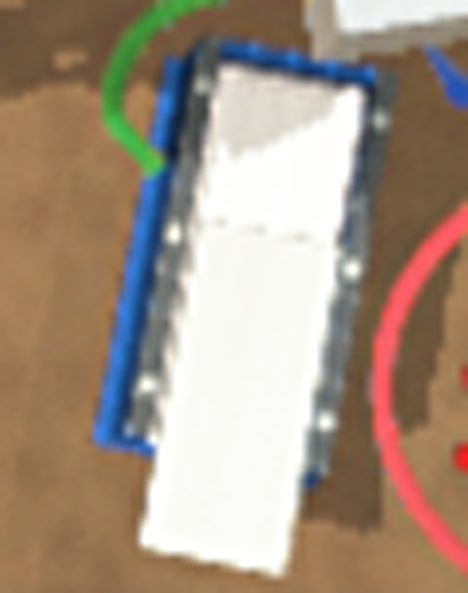

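The rear edge is now at (210,222)–(338,242), and the front corners are at (138,546) and (285,576).

```bash
python3 - <<'E'
from h import *
P=lambda u,v:px2w("top",306+u/7.8-.44,182+v/7.8-.44,.062)[:2]*1000
L=np.array([472.5,-237.3]);a=np.radians(-11);M=np.array([[np.cos(a),np.sin(a)],[-np.sin(a),np.cos(a)]])
for p in[(210,222),(338,242),(138,546),(285,576)]: print(np.round(P(*p),1),np.round(M@(P(*p)-L),1))
E
```

```text
[ 562.8 -232.7] [87.8 21.8]
[ 555.  -282.6] [ 89.6 -28.7]
[ 436.7 -203. ] [-41.7  26.9]
[ 425.3 -259.5] [-42.1 -30.8]
```

```bash
python3 -c "
from h import *
go(454.5,-235.3,100,-11)"
```

```text
pos [551.8 -27.9 187.4] F [-0.6 -0.6 -0.3] open 0.999 ff 0.0 t 13.18
d [ -97.3 -207.4  -87.4] shift units [-1.12   4.443  1.748] turn [0.04 0.13 0.03]
```

>>> {"name": "play_rows", "arguments": {
  "gripper": [-1, -1, -1, -1, -1, -1, -1, -1],
  "xyz": [
    [-0.3, 0.7, 0],
    [-0.4, 1, 0],
    [-0.42, 1, 0],
    [0, 1, 0.2],
    [0, 0.5, 0.5],
    [0, 0.24, 0.7],
    [0, 0, 0.35],
    [0, 0, 0]
  ],
  "turn": [
    [0, 0, 0],
    [0, 0, 0],
    [0, 0, 0],
    [0, 0, 0],
    [0, 0, 0],
    [0, 0, 0],
    [0, 0, 0],
    [0, 0, 0]
  ]
}}

```text
clock: 14.18
position: [0.4532, -0.2352, 0.099]
orientation: [-0.001, 0.995, -0.097, -0.002]
ft_force: [-0.4, 0.5, 0.1]
opening: 0.996
finger_force: 0.0
```

```bash
python3 -c "
from h import *
go(454.5,-235.3,34,-11)"
```

```text
pos [ 453.2 -235.2   99. ] F [-0.4  0.5  0.1] open 0.996 ff 0.0 t 14.18
d [  1.3  -0.1 -65. ] shift units [ 0.026 -0.004  1.3  ] turn [-0.11  0.25 -0.18]
```

>>> {"name": "play_rows", "arguments": {
  "gripper": [-1, -1, -1, -1, -1, -1],
  "xyz": [
    [0.03, 0, 0.4],
    [0, 0, 0.4],
    [0, 0, 0.3],
    [0, 0, 0.15],
    [0, 0, 0.05],
    [0, 0, 0]
  ],
  "turn": [
    [0, 0, 0],
    [0, 0, 0],
    [0, 0, 0],
    [0, 0, 0],
    [0, 0, 0],
    [0, 0, 0]
  ]
}}

```text
clock: 14.92
position: [0.4568, -0.2365, 0.0362]
orientation: [0.0, 0.995, -0.097, 0.0]
ft_force: [0.4, -0.7, 0.2]
opening: 1.0
finger_force: 0.0
```

>>> {"name": "play_rows", "arguments": {
  "gripper": [-0.2, 0, 0.1, 0.2],
  "xyz": [
    [0, 0, 0],
    [0, 0, 0],
    [0, 0, 0],
    [0, 0, 0]
  ],
  "turn": [
    [0, 0, 0],
    [0, 0, 0],
    [0, 0, 0],
    [0, 0, 0]
  ],
  "newtons": 30
}}

```text
clock: 15.42
position: [0.4568, -0.2366, 0.0362]
orientation: [0.0, 0.995, -0.097, 0.0]
ft_force: [0.6, -0.7, 1.7]
opening: 0.648
finger_force: 33.8
```

```bash
python3 -c "
from h import *
go(454.5,-235.3,34,-11)"
```

```text
pos [ 456.8 -236.6   36.2] F [ 0.6 -0.7  1.7] open 0.648 ff 33.8412219285965 t 15.43
d [-2.3  1.3 -2.2] shift units [-0.051 -0.017  0.044] turn [ 0.03 -0.05 -0.12]
```

>>> {"name": "play_rows", "arguments": {
  "gripper": [1, 1, 1, 1, 1, 1, 1],
  "xyz": [
    [0, 0, 0],
    [0, 0, 0],
    [0, 0, -0.05],
    [0, 0, -0.1],
    [0, 0, -0.15],
    [0, 0, -0.3],
    [0, 0, 0]
  ],
  "turn": [
    [0, 0, 0],
    [0, 0, 0],
    [0, 0, 0],
    [0, 0, 0],
    [0, 0, 0],
    [0, 0, 0],
    [0, 0, 0]
  ],
  "newtons": 110
}}

```text
clock: 16.3
position: [0.4579, -0.2373, 0.0678]
orientation: [0.001, 0.995, -0.097, 0.002]
ft_force: [-0.5, 0.6, -3.0]
opening: 0.621
finger_force: 115.8
```

```bash
python3 - <<'E'
from h import *
import cv2
f=grab_frame("scene");cv2.imwrite("pics/sc5.png",cv2.resize(f[150:350,200:400,::-1],None,fx=3,fy=3,interpolation=cv2.INTER_CUBIC))
print(state()["ft_torque"]);go(454.5,-235.3,34,-11)
E
```

```text
[ 0.03333821  0.10594356 -0.00254329]
pos [ 457.3 -236.9   67. ] F [ 0.7 -0.  -3.4] open 0.62 ff 115.81926226615906 t 16.35
d [ -2.8   1.6 -33. ] shift units [-0.061 -0.02   0.661] turn [ 0.06 -0.14 -0.12]
```

>>> {"name": "play_rows", "arguments": {
  "gripper": [1, 1, 1, 1, 1, 1],
  "xyz": [
    [0, 0, -0.4],
    [0, 0, -0.6],
    [0, 0, -0.4],
    [0, -0.2, 0],
    [0, -0.2, 0],
    [0, 0, 0]
  ],
  "turn": [
    [0, 0, 0],
    [0, 0, 0],
    [0, 0, -3],
    [0, 0, -6],
    [0, 0, -5],
    [0, 0, 0]
  ]
}}

```text
clock: 17.1
position: [0.4577, -0.2157, 0.1353]
orientation: [-0.0, 1.0, 0.025, -0.0]
ft_force: [-0.2, -0.4, -4.0]
opening: 0.628
finger_force: 116.2
```

```bash
python3 -c "
from h import *
go(520.7,24.4,110,3.2)"
```

```text
pos [ 457.7 -215.7  135.3] F [-0.2 -0.4 -4. ] open 0.628 ff 116.1817467212677 t 17.1
d [ 63.  240.1 -25.3] shift units [ 1.525 -4.724  0.507] turn [-0.03  0.06 -0.33]
```

View pics/sc5.png

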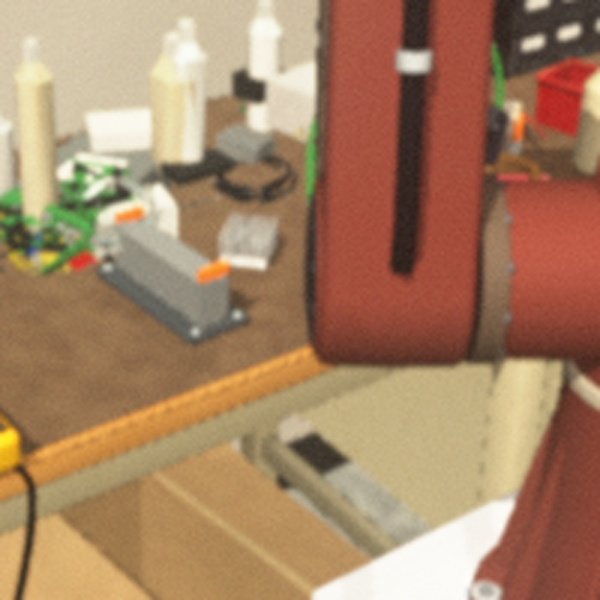

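The scene camera sees the cradle clearly: near stop at (212,270), far stop at (130,213). The tray itself is hidden behind the arm.

>>> {"name": "play_rows", "arguments": {
  "gripper": [1, 1, 1, 1, 1, 1, 1, 1, 1, 1, 1],
  "xyz": [
    [0, -0.2, 0],
    [0, -0.4, 0],
    [0.1, -0.6, 0],
    [0.2, -0.6, 0],
    [0.2, -0.6, 0],
    [0.3, -0.6, 0],
    [0.3, -0.6, 0],
    [0.2, -0.5, 0.1],
    [0.15, -0.4, 0.2],
    [0.07, -0.22, 0.2],
    [0, 0, 0]
  ],
  "turn": [
    [0, 0, -0.3],
    [0, 0, 0],
    [0, 0, 0],
    [0, 0, 0],
    [0, 0, 0],
    [0, 0, 0],
    [0, 0, 0],
    [0, 0, 0],
    [0, 0, 0],
    [0, 0, 0],
    [0, 0, 0]
  ]
}}

```text
clock: 18.48
position: [0.5196, 0.0244, 0.1094]
orientation: [-0.0, 1.0, 0.028, -0.002]
ft_force: [-0.5, -1.2, -3.5]
opening: 0.624
finger_force: 116.2
```

```bash
python3 - <<'E'
from h import *
import cv2
f=grab_frame("scene");g=grab_frame("top")
r=lambda a:cv2.resize(a,(400,400),interpolation=cv2.INTER_CUBIC)
cv2.imwrite("pics/six.png",np.hstack([r(f[190:270,220:300,::-1]),r(g[170:250,210:290,::-1])]))
go(520.7,24.4,80,3.2)
E
```

```text
pos [520.7  23.2 110.6] F [ 0.6 -0.1 -3.4] open 0.626 ff 116.2273371219635 t 18.57
d [  0.    1.2 -30.6] shift units [ 0.002 -0.024  0.612] turn [ 0.02  0.04 -0.03]
```

View pics/six.png

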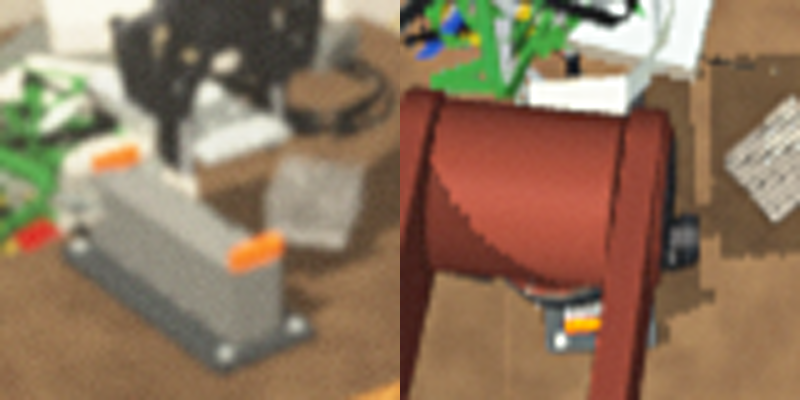

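In the scene pane (left), the held panel's near end is at about (240,130) above the cradle. I'll check that against the projected corners.

```bash
python3 - <<'E'
from h import *
c=calibration("scene");s=state();p=s["position"]*1000
a=np.radians(3.2);ux=np.array([np.cos(a),np.sin(a),0]);uy=np.array([-np.sin(a),np.cos(a),0])
def pr(X):
    k=np.array(c["R"])@(X/1000)+c["t"];return np.round([(c["fx"]*k[0]/k[2]+c["cx"]-220)*5,(c["fy"]*k[1]/k[2]+c["cy"]-190)*5])
for l in(-26,104):
  for w in(-28,28): print("panel",l,w,pr(p+ux*l+uy*w+[0,0,25.8]))
C=np.array([559.7,26.6,0])
for l in(-69,69):
  for w in(-17,17): print("stop in",l,w,pr(C+ux*l+uy*w+[0,0,72]))
E
python3 - <<'E'
import cv2
E
```

```text
panel -26 -28 [286. 123.]
panel -26 28 [205. 150.]
panel 104 -28 [156.  45.]
panel 104 28 [78. 68.]
stop in -69 -17 [272. 230.]
stop in -69 17 [224. 248.]
stop in 69 -17 [138. 142.]
stop in 69 17 [ 92. 157.]
```

>>> {"name": "play_rows", "arguments": {
  "gripper": [1, 1, 1, 1, 1, 1, 1, 1],
  "xyz": [
    [0, -0.02, 0.3],
    [0, 0, 0.3],
    [0, 0, 0.2],
    [0, 0, 0.15],
    [0, 0, 0.1],
    [0, 0, 0.05],
    [0, 0, 0],
    [0, 0, 0]
  ],
  "turn": [
    [0, 0, 0],
    [0, 0, 0],
    [0, 0, 0],
    [0, 0, 0],
    [0, 0, 0],
    [0, 0, 0],
    [0, 0, 0],
    [0, 0, 0]
  ]
}}

```text
clock: 19.58
position: [0.5215, 0.0245, 0.0562]
orientation: [0.0, 1.0, 0.028, 0.0]
ft_force: [0.4, 0.1, -3.0]
opening: 0.624
finger_force: 116.2
```

```bash
python3 -c "
from h import *
go(520.7,24.4,40,3.2);print(state()['ft_torque'])"
```

```text
pos [521.5  24.5  56.2] F [ 0.4  0.1 -3. ] open 0.624 ff 116.24746799468994 t 19.57
d [ -0.8  -0.1 -16.2] shift units [-0.015  0.     0.324] turn [ 0.01 -0.05 -0.02]
[-0.02603015  0.12510003  0.04711552]
```

>>> {"name": "play_rows", "arguments": {
  "gripper": [1, 1, 1, 1],
  "xyz": [
    [-0.01, 0, 0.1],
    [0, 0, 0.06],
    [0, 0, 0.04],
    [0, 0, 0]
  ],
  "turn": [
    [0, 0, 0],
    [0, 0, 0],
    [0, 0, 0],
    [0, 0, 0]
  ]
}}

```text
clock: 20.08
position: [0.5203, 0.0244, 0.0455]
orientation: [-0.0, 1.0, 0.028, -0.0]
ft_force: [-0.1, 0.6, -4.8]
opening: 0.624
finger_force: 116.2
```

>>> {"name": "play_rows", "arguments": {
  "gripper": [1, 1, 1],
  "xyz": [
    [0, 0, 0.04],
    [0, 0, 0.03],
    [0, 0, 0]
  ],
  "turn": [
    [0, 0, 0],
    [0, 0, 0],
    [0, 0, 0]
  ]
}}

```text
clock: 20.45
position: [0.5206, 0.0244, 0.0423]
orientation: [-0.0, 1.0, 0.028, 0.0]
ft_force: [-0.2, -1.3, -3.6]
opening: 0.627
finger_force: 116.2
```

No droop contact yet, so I'll creep on.

>>> {"name": "play_rows", "arguments": {
  "gripper": [1, 1, 1],
  "xyz": [
    [0, 0, 0.02],
    [0, 0, 0.01],
    [0, 0, 0]
  ],
  "turn": [
    [0, 0, 0],
    [0, 0, 0],
    [0, 0, 0]
  ]
}}

```text
clock: 20.82
position: [0.5208, 0.0244, 0.0412]
orientation: [0.0, 1.0, 0.028, 0.0]
ft_force: [-1.3, 0.0, 0.6]
opening: 0.624
finger_force: 116.6
```

>>> {"name": "play_rows", "arguments": {
  "gripper": [1, 1, 1],
  "xyz": [
    [0, 0, 0.01],
    [0, 0, 0.01],
    [0, 0, 0]
  ],
  "turn": [
    [0, 0, 0],
    [0, 0, 0],
    [0, 0, 0]
  ]
}}

```text
clock: 21.2
position: [0.5208, 0.0244, 0.0412]
orientation: [0.0, 1.0, 0.028, -0.0]
ft_force: [-4.6, 1.3, 6.9]
opening: 0.622
finger_force: 117.3
```

>>> {"name": "play_rows", "arguments": {
  "gripper": [1, 1, 0.3, 0.1, -0.1, -0.3, -0.5, -0.5],
  "xyz": [
    [0, 0, -0.01],
    [0, 0, -0.01],
    [0, 0, 0],
    [0, 0, 0],
    [0, 0, 0],
    [0, 0, 0],
    [0, 0, 0],
    [0, 0, 0]
  ],
  "turn": [
    [0, 0, 0],
    [0, 0, 0],
    [0, 0, 0],
    [0, 0, 0],
    [0, 0, 0],
    [0, 0, 0],
    [0, 0, 0],
    [0, 0, 0]
  ],
  "newtons": 20
}}

```text
clock: 22.2
position: [0.5209, 0.0244, 0.0408]
orientation: [0.0, 1.0, 0.028, 0.0]
ft_force: [0.3, 0.5, -0.3]
opening: 0.748
finger_force: 0.0
```

>>> {"name": "play_rows", "arguments": {
  "gripper": [-0.8, -0.8, -0.8, -0.8, -0.8, -0.8, -0.8, -0.8, -0.8, -0.8, -0.8, -0.8],
  "xyz": [
    [0, 0, 0],
    [0, 0, -0.1],
    [0, 0, -0.4],
    [0, 0, -0.8],
    [0, 0, -0.9],
    [0, 0, -0.8],
    [0, 0.6, -0.1],
    [0, 1, 0],
    [0, 1, 0],
    [0, 1, 0],
    [0, 0.8, 0],
    [0, 0, 0]
  ],
  "turn": [
    [0, 0, 0],
    [0, 0, 0],
    [0, 0, 0],
    [0, 0, 0],
    [0, 0, 0],
    [0, 0, 0],
    [0, 0, 0],
    [0, 0, 0],
    [0, 0, 0],
    [0, 0, 0],
    [0, 0, 0],
    [0, 0, 0]
  ]
}}

```text
clock: 23.7
position: [0.5329, -0.198, 0.1963]
orientation: [0.001, 1.0, 0.026, 0.0]
ft_force: [0.1, 0.2, 1.4]
opening: 0.902
finger_force: 0.0
```

```bash
python3 - <<'E'
from h import *
import cv2
f=grab_frame("scene");g=grab_frame("top")
r=lambda a:cv2.resize(a,(400,500),interpolation=cv2.INTER_CUBIC)
cv2.imwrite("pics/sev.png",np.hstack([r(f[190:270,228:292,::-1]),r(g[172:252,216:280,::-1])]))
go(520.7,24.4,80,3.2)
E
```

```text
pos [ 532.5 -195.1  195.9] F [-0.7  0.7 -0.9] open 0.903 ff 0.0 t 23.8
d [ -11.8  219.5 -115.9] shift units [ 0.009 -4.397  2.317] turn [-0.04  0.   -0.08]
```

View pics/sev.png

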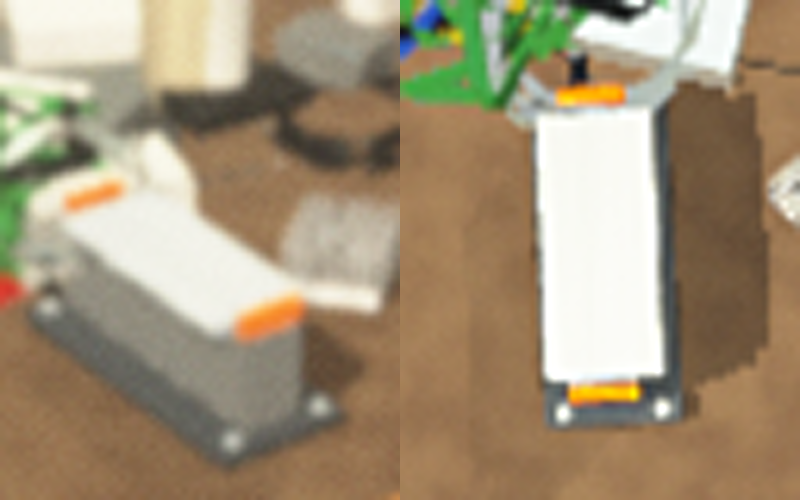

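The panel lies flat between both orange stops, with a small gap at each end. It spans about columns 540–660 in the right pane, centred on the pedestal, and the arm is clear.

```bash
python3 -c "
from plant import *
print(sign_off())"
```

```text
the job is handed in; nothing more can be done
None
```

The job is handed in: the panel lies flat and centred in the drill cradle between the two stops, released and with the arm clear, at about 24 s of the 61 s. Before the pinch it overhung the tray's edge by about 41 mm, the press on the tray floor read at most about 14 N, and I touched none of the other things on the bench.

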